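Check-weigh a press blade on a beam comparator

TASK

With the beam scale still locked, take the steel press blade out of its wooden rack and stand it, long edge down and centred, fully home in the slotted holder on the beam, and let go of it. Then ease the black-knobbed arrest lever all the way over to free the beam, wait until the blade's end of the beam has sunk and come to rest, and ease the lever all the way back to lock the beam level again with the blade still in its holder. Leave the loose jug lid beside the scale where it lies.

Things in the scene. Friction and masses are not known exactly. Their poses are not given: they have to be found in the camera images.
- balance: beam scale, green base 235 x 260 x 30 mm (x from -165 to +70 mm), fixed. Origin on the bench under the beam's pivot; x points away from the lever and the robot, y along the beam to the slotted holder, z up. Steel beam 290 mm long, 22 wide, 18 thick, pivot 135 mm up; holder at y = +125 mm, round counterweight (42 mm across, 56 high) at y = -125 mm; lever in the plane x = -135 mm.
- beam (a joint): tilt of the beam, rad: 0 level, positive = the holder's end sinks, stops at -0.09 and +0.09. Held level while the arrest lever is home; when free it is heavier on the counterweight's side with the holder empty, and on the holder's side with the blade in.
- lever (a joint): arrest lever, rad: 0 = home, beam locked (leans 0.4 rad from upright to +y of the balance, the holder's side); 0.8 = fully over, beam free (leans 0.4 rad to -y). Starts near 0. Swings in the balance's y-z plane about lever_pivot, with stops at 0 and 0.8; stays where it is left; takes 2 to 4 N at the knob, so closed fingers can push it from the side.
- lever_knob (a point): centre of the lever's black ball knob (28 mm across), 100 mm from the pivot along a steel rod 12 mm thick; 142 mm above the bench at either end of its travel, 150 mm midway.
- lever_pivot (a point): the lever's hinge, on the balance at x = -135 mm, y = 0, 50 mm above the bench; hinge axis along the balance's x.
- slot (a point): centre of the slot's floor in the holder on the beam, 148 mm above the bench when locked. Axes as the balance's when level. The slot runs along x, 70 mm long and open at both ends and on top, 12 mm wide (y), 22 mm deep, with flared lips up to 31 mm above the floor that open to about 22 mm.
- blade: plain steel plate 100 mm long (x) x 8 mm thick (y) x 70 mm high (z), about 0.44 kg, with two dark bolt marks, standing on its long edge. Origin at the centre of its underside. The same either way round.
- rack: wooden block 120 x 100 x 30 mm on the bench, fixed; origin at the centre of its underside. One slot along its x, 12 mm wide and 20 mm deep, in which the blade stands: the blade's lowest 20 mm are in the slot and 50 mm stand out.
- lid: spun aluminium jug lid, 110 mm across, 50 mm high, bystander; origin at the centre of its underside.
There are look-alikes about, which are no part of the job. Leave any blue or pink look-alike of the blade alone.

How it is judged (in metres and radians):
On the way, in this order (a step that is already met when the one before it is completed fails the run):
1. the blade stands fully home in the holder, let go, with the lever home and the beam locked level (x of blade in the frame of slot between -0.015 and 0.015 m and y of blade in the frame of slot between -0.006 and 0.006 m and z of blade in the frame of slot between -0.005 and 0.005 m and angle between the x axis of blade and the x axis of slot, either way round below 0.12 rad and angle between blade's own z axis and vertical below 0.35 rad and value of joint lever below 0.13 rad and value of joint beam between -0.025 and 0.025 rad and contact force between the fingers and blade below 0.5 N), for 0.2 s.
2. the lever is fully over and the beam has sunk to rest at the blade's end, nothing but the lever being touched (x of blade in the frame of slot between -0.015 and 0.015 m and y of blade in the frame of slot between -0.006 and 0.006 m and z of blade in the frame of slot between -0.005 and 0.005 m and angle between the x axis of blade and the x axis of slot, either way round below 0.12 rad and angle between blade's own z axis and vertical below 0.35 rad and value of joint lever above 0.68 rad and value of joint beam above 0.07 rad and velocity of joint beam between -0.1 and 0.1 rad/s and contact force between the fingers and beam below 0.5 N and contact force between the fingers and blade below 0.5 N), for 0.3 s.
At the end, for the whole second after the job is handed in: The lever is back home (within 0.13 rad), the beam is locked level (within 0.025 rad) and at rest, and the blade stands still on the floor of the holder's slot, long edge down (centred within 15 mm along the slot and 6 mm across it, underside within 5 mm of the slot's floor) (x of blade in the frame of slot between -0.015 and 0.015 m and y of blade in the frame of slot between -0.006 and 0.006 m and z of blade in the frame of slot between -0.005 and 0.005 m and angle between the x axis of blade and the x axis of slot, either way round below 0.12 rad and angle between blade's own z axis and vertical below 0.35 rad and value of joint lever below 0.13 rad and value of joint beam between -0.025 and 0.025 rad and linear speed of blade below 0.02 m/s and velocity of joint beam between -0.05 and 0.05 rad/s); the robot touches nothing.
It fails at once if the lever is thrown hard (faster than 5 rad/s) (velocity of joint lever above 5 rad/s or velocity of joint lever below -5 rad/s).
It fails at once if the loose jug lid is moved by more than 30 mm (distance of lid from where it was at the start of the episode above 0.03 m).
It also fails if it takes over 70 s, if anything falls off the work surface, if the arm or the gripper's body presses on something with over 40 N, if the wrist force passes 120 N, or if a joint passes its speed limit or range.

ROBOT

A 6-joint arm with a two-finger parallel gripper is mounted at the origin on the work surface. World frame = base frame: x ahead of the robot, y to its left, z up, the work surface at z = 0. Lengths are in mm, angles in rad, forces in N, time in s.
With the tool pointing down it reaches from about 325 to 1000 mm from the base axis. Payload 5.1 kg.
Tool frame: the origin (TCP) lies at the very end of the fingers, on their centre line; the grasp point (between the pads) lies 19 mm behind it; z points along the fingers, y is the direction in which the jaws open and shut (so a half turn about z gives the same grasp; the last joint's range is limited). The gripper opens to 85 mm and grips with 20 to 120 N. Pads are 22 mm wide; open, the fingers measure 114 mm over their backs; the gripper's body (76 mm by 85 mm) begins 54 mm behind the grasp point. The pads swing forward as they close: fully open they stand 13 mm farther back than shut.
Start: joints at [1.037, 0.124, 1.65, -0, 1.367, -0.083], TCP at [283.214, 585.042, 231.322] pointing down, gripper open.
Joint ranges: [-2.61, 2.61], [-1.02, 2.33], [0.03, 2.71], [-1.35, 4.49], [0.32, 2.68], [-2.91, 2.91]. Speed limits (rad/s): [2.57, 2.57, 3.14, 3.14, 3.14, 3.14].

INTERFACE

Orientations are given as a rotation vector (axis times angle).
In Python, from cell import robot gives the robot as it stands. Calls block until the motion is done:
- robot.goto(position, orientation): joint-space move of the TCP to a pose.
- robot.move_straight(position, attitude=None, max_speed=150): straight line of the TCP; attitude=None keeps the orientation; max_speed is the mean speed in mm/s.
- robot.goto_joints(angles): joint-space move.
- robot.open_gripper() and robot.grab(f_grip=None): open the fingers fully, or close them until they stop; f_grip is the grip in N (None keeps the last).
- robot.hold(seconds).
- robot.ik(position, orientation): joint angles nearest the present ones, or None.
- robot.observe(): the state.
- robot.capture(name): name is "scene" or "top" or "wrist"; returns a dict with "img" (480x640x3 uint8, red, green, blue), "z_map" (480x640 float32, mm along the optical axis (not along the pixel's ray), 0 where there is no reading), "mtx" (3x3 intrinsics, pixels), "T" (4x4, takes a point from camera to world coordinates); the wrist camera has in their place "tool_from_camera" (4x4, takes a point from camera to tool coordinates, whose origin is the TCP and whose axes are the flange's). Camera axes: x right, y up, looking along -z (the intrinsics and any distortion apply to the point x, -y, -z); pixel columns grow to the right and rows downward; lengths in mm; the calibration is good to about 2 mm. A picture is of the moment at which its call begins: read the wrist's pose just before it.
A pose or a line that the arm cannot do raises robot.IKError and nothing moves.
- robot.finish_job(): hands the job in, once; it reports no verdict.
The state is a dict: "time_s": time; "joint_positions": joint angles; "qvel": joint speeds; "tau": joint torques, N m; "tcp_pos": TCP position; "ee_rot": TCP orientation; "force": force on the tool from outside, world axes, zero at the start; "wrist_torque": the same for the moment, N m; "finger_gap": finger opening in mm.
Only numpy, scipy, OpenCV 4.12 (cv2) and the standard library are available. Lean on these libraries where they do the work, as an engineer would, in place of code of your own. Each camera call takes 0.05 s, during which the arm holds its last target. There are 200 camera calls.

## Working session

There is one attempt and no reset: what is moved stays moved. The work goes in short steps, each a Python script; the robot and the scene stay as the last script left them, time stands still between calls to the robot, and variables do not carry over. Pictures are saved under pics/ and viewed, about 8 in all and at most 12, crops included, and the job is handed in when it is done.

```bash
mkdir -p pics; ls; cat > h.py <<'E'
import numpy as np, cv2, pickle
from cell import robot
def snap(n,f):
    c=robot.capture(n); cv2.imwrite(f'pics/{f}.png',c['img'][:,:,::-1]); pickle.dump(c,open(f'pics/{f}.pkl','wb')); return c
def cloud(c,T=None):
    T=c['T'] if T is None else T
    z=c['z_map'];K=c['mtx'];v,u=np.mgrid[:480,:640]
    P=np.stack([(u-K[0,2])/K[0,0]*z,-(v-K[1,2])/K[1,1]*z,-z,np.ones_like(z)],-1)
    W=(P@np.array(T).T)[...,:3]; W[z==0]=np.nan; return W
E
python3 - <<'E'
from h import *
for n in('scene','top'):
    c=snap(n,n+'0'); print(n,{k:(v if k in('mtx','T') else np.shape(v)) for k,v in c.items()})
print(robot.observe())
E
```

```text
pics
scene {'img': (480, 640, 3), 'z_map': (480, 640), 'mtx': array([[591.3586991 ,   0.        , 313.60019855],
       [  0.        , 591.3586991 , 242.57686122],
       [  0.        ,   0.        ,   1.        ]]), 'T': array([[ 8.15590715e-01, -5.08414289e-01,  2.76272867e-01,
         8.29428453e+02],
       [ 5.78612081e-01,  7.20275904e-01, -3.82636487e-01,
        -4.74579925e+02],
       [-4.45483109e-03,  4.71929584e-01,  8.81624989e-01,
         1.18005564e+03],
       [ 0.00000000e+00,  0.00000000e+00,  0.00000000e+00,
         1.00000000e+00]])}
top {'img': (480, 640, 3), 'z_map': (480, 640), 'mtx': array([[477.18641742,   0.        , 313.64443041],
       [  0.        , 477.18641742, 235.73438931],
       [  0.        ,   0.        ,   1.        ]]), 'T': array([[ 7.90720305e-04,  9.92512238e-01, -1.22142668e-01,
         3.62340702e+02],
       [-9.99896731e-01,  2.53737831e-03,  1.41452647e-02,
         1.66521474e+01],
       [ 1.43492705e-02,  1.22118870e-01,  9.92411749e-01,
         9.64628707e+02],
       [ 0.00000000e+00,  0.00000000e+00,  0.00000000e+00,
         1.00000000e+00]])}
{'time_s': 0.1, 'joint_positions': array([ 1.03740728e+00,  1.24434014e-01,  1.65156591e+00,  3.57119806e-05,
        1.36750418e+00, -8.25950671e-02]), 'qvel': array([ 2.11869267e-03, -9.87573918e-04, -5.13169303e-03,  1.25312223e-05,
       -1.14761427e-03,  1.17622183e-03]), 'tau': array([ 1.99139198e-03, -4.24933004e+01, -3.66652501e+01, -4.50373307e-05,
        3.97835596e-03,  2.52374527e-06]), 'tcp_pos': array([282.91894654, 584.57142367, 230.1629163 ]), 'ee_rot': array([-7.01998843e-01, -3.06152644e+00,  2.84400524e-03]), 'force': array([ 0.27723484,  0.67778549, -0.47718219]), 'wrist_torque': array([ 0.00953316,  0.01600123, -0.02109622]), 'finger_gap': 85.39235612046555}
```

```bash
python3 -c "
import cv2,numpy as np
a=[cv2.imread(f'pics/{n}0.png') for n in('scene','top')]
cv2.imwrite('pics/both.png',cv2.resize(np.vstack(a),None,fx=.625,fy=.625))"
```

```text
(no output)
```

View pics/scene0.png

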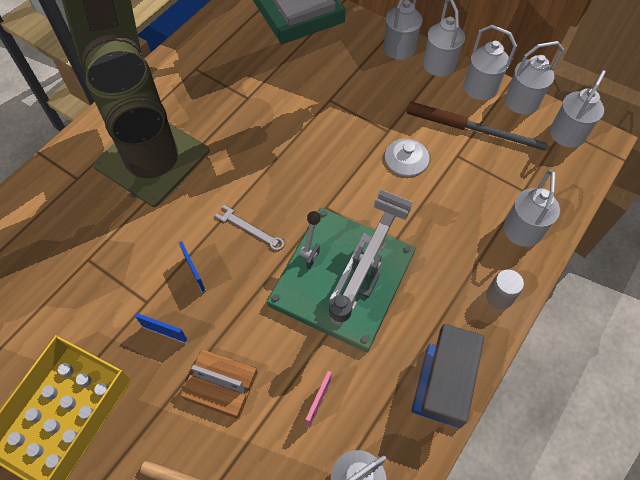

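View pics/top0.png

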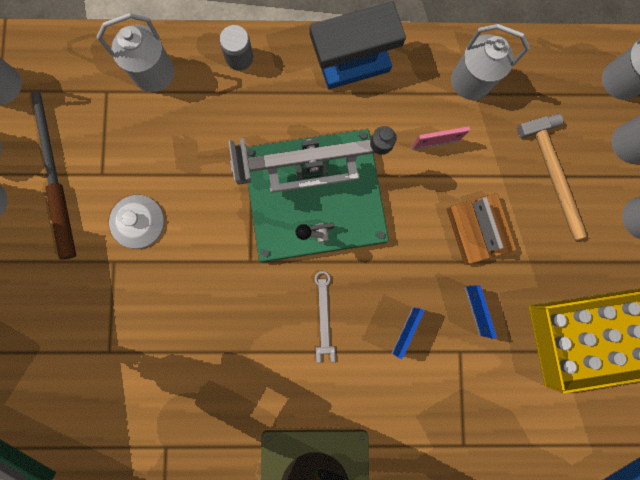

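The blade stands in the rack at top (490,224) / scene (219,377). The look-alikes are blue plates at top (409,332) and (481,312), and pink at top (441,138). The lid is at top (137,221). The balance has its holder at top (240,160) and knob at top (304,232). Next I measure these.

```bash
cat > m.py <<'E'
from h import *
C={n:pickle.load(open(f'pics/{n}0.pkl','rb')) for n in('scene','top')}
G=[]
for n,c in C.items():
    W=cloud(c);c['W']=W;hsv=cv2.cvtColor(c['img'],cv2.COLOR_RGB2HSV);c['hsv']=hsv
    m=(hsv[...,0]>60)&(hsv[...,0]<90)&(hsv[...,1]>90)&(abs(W[...,2]-30)<8)&(W[...,0]>350)&(abs(W[...,1])<400)
    m=cv2.morphologyEx(m.astype(np.uint8),cv2.MORPH_OPEN,np.ones((3,3)))>0
    p=W[m];print(n,m.sum(),'z',np.median(p[:,2]))
    r=cv2.minAreaRect(p[:,:2].astype(np.float32));print('base',r);G.append(p)
print('both',cv2.minAreaRect(np.vstack(G)[:,:2].astype(np.float32)))
# blade/rack region, top px
for n,(u0,u1,v0,v1) in {'top':(440,530,185,275),'scene':(170,270,335,425)}.items():
    W=C[n]['W'][v0:v1,u0:u1]; z=W[...,2]
    p=W[z>55];print(n,'blade n',len(p),'zmax',np.nanpercentile(p[:,2],98))
    p=W[(z>70)];print(' top edge',cv2.minAreaRect(p[:,:2].astype(np.float32)),np.median(p[:,:],0))
    p=W[(z>22)];print(' rack+',cv2.minAreaRect(p[:,:2].astype(np.float32)),)
# knob
for n,(u0,u1,v0,v1) in {'top':(292,316,220,244),'scene':(304,324,208,228)}.items():
    c=C[n];W=c['W'][v0:v1,u0:u1];s=c['img'][v0:v1,u0:u1].max(-1)
    p=W[(s<60)&(W[...,2]>120)];print(n,'knob',len(p),p.mean(0),p.max(0))
for n,(u0,u1,v0,v1) in {'top':(105,170,190,252),'scene':(380,435,130,180)}.items():
    W=C[n]['W'][v0:v1,u0:u1];p=W[W[...,2]>12];print('lid',cv2.minEnclosingCircle(p[:,:2].astype(np.float32)),np.max(p[:,2]))
for n,(u0,u1,v0,v1) in {'top':(220,262,125,195),'scene':(365,420,185,225)}.items():
    W=C[n]['W'][v0:v1,u0:u1];p=W[W[...,2]>140];print('holder',cv2.minAreaRect(p[:,:2].astype(np.float32)),np.percentile(p[:,2],[50,90,99]))
E
python3 m.py; python3 - <<'E'
import cv2,numpy as np
s=cv2.imread('pics/scene0.png');t=cv2.imread('pics/top0.png')
f=lambda im,u,v:cv2.resize(im[v:v+100,u:u+130],(520,400)[:2] and (390,300),interpolation=cv2.INTER_CUBIC)
cv2.imwrite('pics/crop1.png',np.vstack([np.hstack([f(s,155,325),f(t,430,175)]),np.hstack([f(s,300,180),f(t,220,130)])]))
E
```

```text
scene 5787 z 29.495026397403308
base ((562.8056030273438, -2.2072296142578125), (234.9140625, 257.75103759765625), 9.275215148925781)
top 10158 z 30.770634239396088
base ((561.5038452148438, 1.3117828369140625), (232.34808349609375, 257.8863220214844), 9.118773460388184)
both ((562.5033569335938, -0.246734619140625), (234.94456481933594, 261.46173095703125), 9.393890380859375)
top blade n 511 zmax 82.99137409531718
 top edge ((497.6028747558594, -332.3315734863281), (99.38208770751953, 10.853986740112305), 16.890682220458984) [ 496.4875133  -331.61662224   79.38784997]
 rack+ ((494.8576965332031, -332.9749450683594), (120.1408920288086, 101.51211547851562), 15.982000350952148)
scene blade n 371 zmax 83.26530379505957
 top edge ((497.65728759765625, -334.0599365234375), (99.7015609741211, 9.015408515930176), 15.522250175476074) [ 499.57704287 -334.44074547   79.07586525]
 rack+ ((458.479736328125, -342.15606689453125), (202.1453094482422, 108.75743103027344), 11.023046493530273)
top knob 192 [469.18700791  23.03360029 153.05025145] [482.88112466  35.43838943 159.51263614]
scene knob 125 [473.53050999  18.20530925 150.64058652] [484.63066238  32.16908457 158.3628534 ]
lid ((508.61688232421875, 360.463134765625), 53.88933563232422) 54.679632354088426
lid ((510.5094909667969, 355.84478759765625), 53.648277282714844) 56.36883228371539
holder ((591.173095703125, 124.39662170410156), (70.62709045410156, 56.30441665649414), 8.098902702331543) [157.56884963 179.92634577 182.01336241]
holder ((593.1401977539062, 117.04627990722656), (71.66739654541016, 59.44086456298828), 13.06923770904541) [162.63677761 177.58137326 180.62873282]
```

View pics/crop1.png

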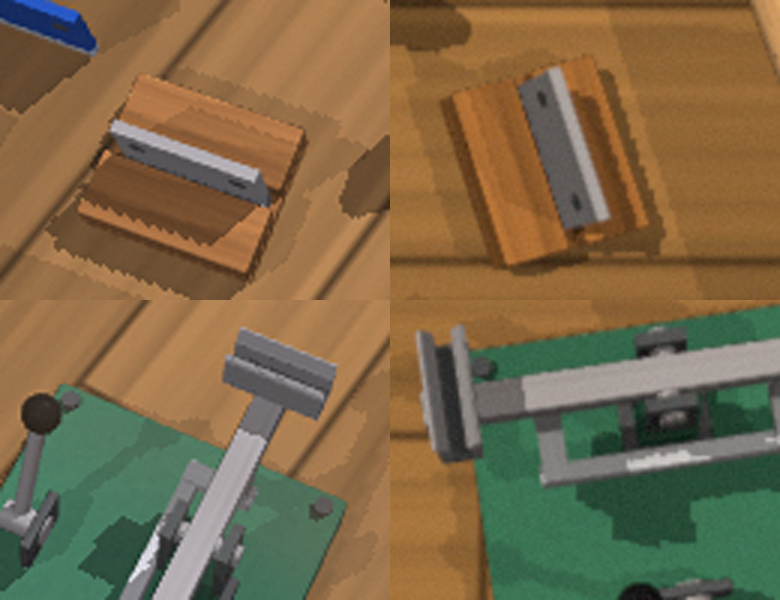

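The crop confirms a grey blade with two bolt marks in the wooden rack, its top edge along the rack's x axis. The holder's slot, beam and knob are clear. Next I hover over the blade for a close wrist check.

```bash
cat >> h.py <<'E'
from scipy.spatial.transform import Rotation as Ro
def rv(psi): return (Ro.from_euler('z',psi)*Ro.from_euler('x',np.pi)).as_rotvec()
def wrist(f):
    o=robot.observe();c=snap('wrist',f)
    T=np.eye(4);T[:3,:3]=Ro.from_rotvec(o['ee_rot']).as_matrix();T[:3,3]=o['tcp_pos']
    return c,cloud(c,T@np.array(c['tool_from_camera']))
YB=np.radians(9.2);S0=np.array([589.1,130.7])
E
python3 - <<'E'
from h import *
robot.goto([390,380,330],rv(2.0))
robot.goto([497.6,-333,260],rv(.283))
robot.hold(.3)
c,W=wrist('w1');z=W[...,2]
print(robot.observe()['tcp_pos'],robot.observe()['joint_positions'])
near=np.hypot(W[...,0]-497,W[...,1]+333)<85
for lo,hi in((74,90),(60,90)):
    p=W[near&(z>lo)&(z<hi)];print(len(p),cv2.minAreaRect(p[:,:2].astype(np.float32)),np.median(p[:,2]))
p=W[near&(z>22)&(z<90)];print(cv2.minAreaRect(p[:,:2].astype(np.float32)))
E
```

```text
[ 497.73235587 -332.76931256  260.05220494] [-6.78964489e-01 -4.60224642e-03  1.73624504e+00  3.03315642e-06
  1.40991948e+00  6.08409132e-01]
1144 ((498.174560546875, -336.00836181640625), (100.1492691040039, 7.442650318145752), 16.244365692138672) 79.22297055188258
1163 ((498.2403869628906, -335.9674987792969), (100.30257415771484, 7.475966453552246), 16.296062469482422) 79.20750421963265
((495.5813903808594, -336.4632263183594), (119.58182525634766, 100.23567199707031), 16.085628509521484)
```

View pics/w1.png

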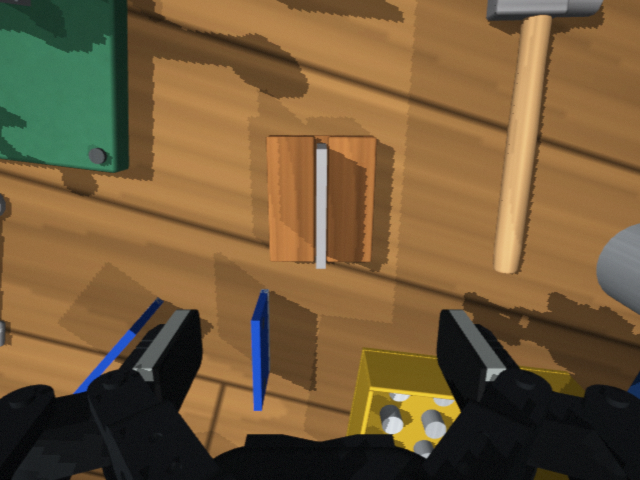

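The wrist view shows the blade at (321,205), midway between the fingers, so I take it.

```bash
python3 - <<'E'
from h import *
a=rv(np.radians(16.2))
robot.goto([498.1,-335.5,110],a)
robot.move_straight([498.1,-335.5,47],a,80)
f0=robot.observe()['force']
robot.grab(60)
o=robot.observe();print(o['finger_gap'],o['force'],o['tcp_pos'],o['time_s'])
robot.move_straight([498.1,-335.5,140],a,100)
o=robot.observe();print(o['finger_gap'],o['force'],o['time_s'])
robot.move_straight([498.1,-335.5,330],a,250)
# pose so that the slot lies ahead in the wrist view (camera looks toward tool -? ) 
robot.goto([S0[0],S0[1],330],rv(YB)); robot.hold(.3)
c,W=wrist('w2');z=W[...,2]
o=robot.observe();print(o['tcp_pos'],o['ee_rot'],o['finger_gap'],o['time_s'])
near=np.hypot(W[...,0]-S0[0],W[...,1]-S0[1])<60
for lo,hi in((174,190),(160,190)):
    p=W[near&(z>lo)&(z<hi)];print(len(p),cv2.minAreaRect(p[:,:2].astype(np.float32)) if len(p) else '',np.median(p[:,2]))
E
```

```text
7.1076667349516125 [-0.41684175  0.72525536  1.33616196] [ 498.18557995 -335.46399609   47.17609607] 6.2917
7.638669774104531 [-0.34267093  0.33019339 -4.80858815] 7.375
[589.20915673 130.22380723 330.00980536] [3.13154002e+00 2.50721931e-01 6.98994460e-05] 7.336316754361902 10.3667
961 ((590.9910278320312, 129.22898864746094), (70.16177368164062, 27.750572204589844), 9.115309715270996) 177.66330955456795
1062 ((591.0253295898438, 129.21212768554688), (70.24102783203125, 27.748634338378906), 9.153800964355469) 177.5299013733815
```

View pics/w2.png

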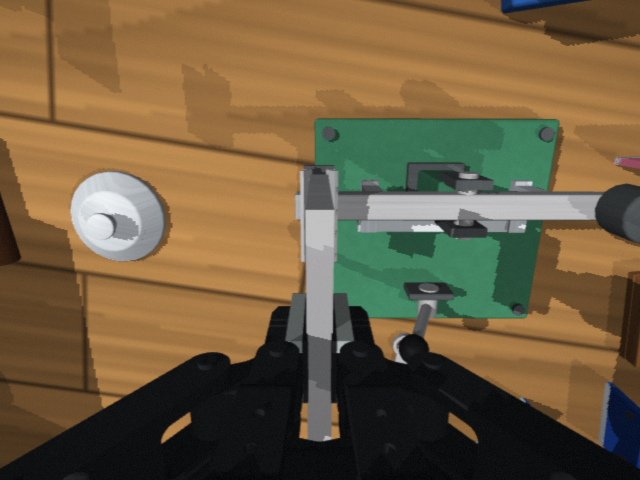

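The blade is upright in the fingers, image columns 305–335. The slot lies directly below and behind it, at about (318,235). I'll take the blade's offset in hand from the same image.

```bash
python3 - <<'E'
from h import *
c=pickle.load(open('pics/w2.pkl','rb'))
T=np.eye(4);T[:3,:3]=Ro.from_rotvec([3.13154002e+00,2.50721931e-01,6.98e-05]).as_matrix();T[:3,3]=[589.209,130.224,330.01]
W=cloud(c,T@np.array(c['tool_from_camera']));z=W[...,2]
d=W[...,:2]-[589.209,130.224];R=np.array([[np.cos(YB),np.sin(YB)],[-np.sin(YB),np.cos(YB)]])
L=d@R.T   # local x,y rel TCP
b=(np.abs(L[...,1])<12)&(np.abs(L[...,0])<80)&(z>280)&(z<375)&(np.mgrid[:480,:640][0]<300)
p=np.c_[L[b],z[b]];print(len(p),p.min(0),p.max(0))
for lo,hi in((285,296),(296,310),(310,330),(330,360)):
    q=p[(p[:,2]>lo)&(p[:,2]<hi)]
    if len(q)>5: print(lo,len(q),np.percentile(q,[2,50,98],axis=0).round(1).tolist())
h=(z>165)&(z<190)&(np.hypot(L[...,0],L[...,1])<70)
q=np.c_[L[h],z[h]];print('holder',np.percentile(q,[0,1,50,99,100],axis=0).round(1).tolist())
# inner slot gap rows
vv,uu=np.where(h);
for v in range(150,260,12): print(v,[ (int(u),round(float(L[v,u,1]),1),round(float(z[v,u]))) for u in range(294,344,3) if z[v,u]>130])
E
```

```text
3527 [ 10.58924954 -11.58915797 291.4613724 ] [ 50.43946806   8.62462961 364.01698075]
285 35 [[50.0, -5.2, 291.6], [50.1, -1.2, 293.4], [50.3, 2.7, 295.9]]
296 96 [[49.9, -5.0, 296.2], [50.1, -1.3, 303.8], [50.3, 2.5, 309.9]]
310 185 [[49.9, -5.2, 311.3], [50.1, -1.3, 321.5], [50.3, 2.6, 329.6]]
330 676 [[11.0, -10.9, 331.5], [50.0, -1.3, 341.5], [50.3, 7.9, 359.5]]
holder [[-33.5, -15.1, 167.9], [-32.3, -14.9, 169.4], [14.5, 7.0, 177.5], [36.6, 12.6, 179.7], [36.7, 12.7, 180.8]]
150 []
162 []
174 [(303, 10.4, 178), (306, 8.3, 175), (309, 6.2, 173), (312, 1.9, 293), (315, 0.5, 293), (318, -0.8, 293), (321, -2.1, 293), (324, -3.5, 292), (327, -4.8, 292), (330, -9.2, 174), (333, -11.3, 177), (336, -13.4, 180)]
186 [(303, 10.4, 181), (306, 8.4, 177), (309, 2.4, 323), (312, 1.3, 324), (315, 0.2, 324), (318, -0.9, 324), (321, -2.0, 323), (324, -3.1, 323), (327, -4.2, 324), (330, -5.3, 324), (333, -11.4, 177), (336, -13.6, 179)]
198 [(297, 16.9, 145), (300, 14.5, 143), (303, 10.6, 179), (306, 8.5, 177), (309, 1.9, 345), (312, 0.9, 346), (315, -0.0, 346), (318, -1.0, 346), (321, -1.9, 346)
[... 600 characters left out ...]
 362), (333, -5.2, 363), (336, -14.0, 177)]
234 [(303, 10.9, 178), (306, 2.4, 363), (309, 1.5, 362), (312, 0.7, 362), (315, -0.2, 362), (318, -1.0, 362), (321, -1.9, 363), (324, -2.7, 361), (327, -3.6, 362), (330, -4.4, 362), (333, -5.3, 362), (336, -14.1, 178)]
246 [(303, 11.1, 178), (306, 2.4, 361), (309, 1.5, 363), (312, 0.7, 362), (315, -0.2, 362), (318, -1.0, 362), (321, -1.9, 362), (324, -2.7, 362), (327, -3.6, 361), (330, -4.4, 362), (333, -5.3, 362), (336, -14.2, 178)]
258 [(303, 11.2, 178), (306, 2.5, 362), (309, 1.6, 363), (312, 0.7, 362), (315, -0.1, 362), (318, -1.0, 362), (321, -1.9, 362), (324, -2.7, 362), (327, -3.6, 362), (330, -4.5, 362), (333, -5.4, 362), (336, -14.3, 178)]
```

Relative to the wrist, the blade and slot agree in y (−1.3 against −1.2) and need +1.5 mm in x. I lower it with a force watch.

```bash
python3 - <<'E'
from h import *
a=rv(YB);p=[590.7,130.5]
robot.move_straight([*p,235],a,120)
robot.hold(.2);f0=robot.observe()['force']
robot.move_straight([*p,200],a,60);print(robot.observe()['force']-f0)
for z in np.arange(196,181,-1.5):
    robot.move_straight([*p,z],a,25);o=robot.observe();df=o['force']-f0
    print(z,o['tcp_pos'].round(1),df.round(1))
    if df[2]>8 or np.hypot(*df[:2])>15: break
print(o['time_s'],o['finger_gap'])
c=snap('scene','s1');cv2.imwrite('pics/s1c.png',cv2.resize(c['img'][150:300,270:470,::-1],(800,600)))
E
```

```text
[-0.41809857 -0.30905776  0.42608097]
196.0 [590.7 130.5 196. ] [-1.  -1.2 -0.6]
194.5 [590.6 130.5 194.4] [-1.4  0.2 -1.1]
193.0 [590.6 130.5 192.8] [ 0.5 -0.5 -0.1]
191.5 [590.6 130.5 191.3] [-1.  -0.5 -0.4]
190.0 [590.6 130.5 189.8] [-0.8 -0.5 -0.3]
188.5 [590.6 130.5 188.3] [-0.3  0.3 -1.2]
187.0 [590.6 130.5 186.8] [-0.9 -0.4 -0.4]
185.5 [590.8 130.5 185.7] [-0.2 -0.3  0.5]
184.0 [590.9 130.6 184.6] [-2.   0.5  3.7]
182.5 [591.  130.6 184.3] [-4.9 -0.4  9.5]
14.8 7.193948294558656
```

View pics/s1c.png

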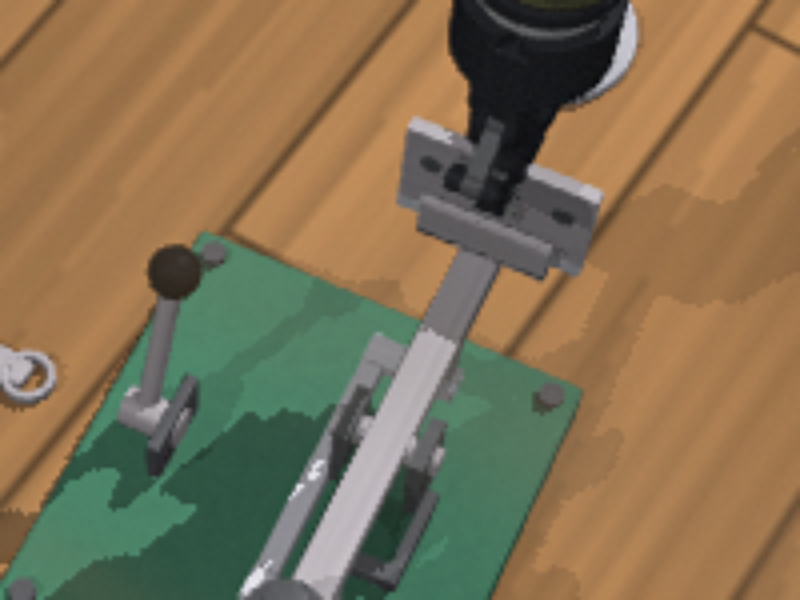

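The tool stopped at z 184.4, where the floor was expected, and the picture shows the blade down between the lips at (500,200). I let go and check.

```bash
cat >> h.py <<'E'
RB=np.array([[np.cos(YB),-np.sin(YB)],[np.sin(YB),np.cos(YB)]])
OB=np.array([590.7,129.3])-RB@[0,125]
def L2W(x,y,z): return [*(OB+RB@[x,y]),z]
E
python3 - <<'E'
from h import *
a=rv(YB)
robot.move_straight([590.7,130.5,184.8],a,25)
robot.open_gripper();robot.hold(.3)
robot.move_straight([590.7,130.5,330],a,150);robot.hold(.3)
c,W=wrist('w3');z=W[...,2];L=(W[...,:2]-OB)@RB
o=robot.observe();print(o['time_s'],o['force'],OB,L2W(-135,39,142))
n=(abs(L[...,1]-125)<40)&(abs(L[...,0])<80)
for nm,m in(('bladetop',z>205),('holder',(z>168)&(z<190))):
    p=np.c_[L,z][n&m];print(nm,len(p),cv2.minAreaRect(p[:,:2].astype(np.float32)),np.median(p[:,2]),p.min(0),p.max(0))
k=(np.hypot(L[...,0]+135,L[...,1]-39)<30)&(z>125)&(z<170);p=np.c_[L,z][k];print('knob',len(p),p.min(0),p.max(0))
E
```

```text
17.6 [-0.4495073   0.1226168   0.39403015] [610.68514846   5.90796687] [np.float64(471.18638635664456), np.float64(22.82232086532534), 142]Traceback (most recent call last):
  File "<stdin>", line 10, in <module>
    res = self.concatenate(tuple(objs), axis=axis)
ValueError: all the input arrays must have same number of dimensions, but the array at index 0 has 3 dimension(s) and the array at index 1 has 2 dimension(s)
```

```bash
cat > chk.py <<'E'
from h import *
def chk(W):
    L=np.dstack([(W[...,:2]-OB)@RB,W[...,2]]);z=L[...,2]
    n=(abs(L[...,1]-125)<40)&(abs(L[...,0])<80)
    for nm,m in(('bladetop',z>200),('holder',(z>160)&(z<190)),('knob',(np.hypot(L[...,0]+135,abs(L[...,1])-39)<30)&(z>125)&(z<170)),('cw',(abs(L[...,1]+125)<25)&(abs(L[...,0])<25)&(z>140))):
        p=L[m&(n|(nm in('knob','cw')))]
        if len(p)>5: print(nm,len(p),[np.round(q,1) for q in cv2.minAreaRect(p[:,:2].astype(np.float32))],np.median(p[:,2]).round(1),p.min(0).round(1),p.max(0).round(1))
E
python3 - <<'E'
from chk import *
c=pickle.load(open('pics/w3.pkl','rb'));o=robot.observe()
T=np.eye(4);T[:3,:3]=Ro.from_rotvec(o['ee_rot']).as_matrix();T[:3,3]=o['tcp_pos']
chk(cloud(c,T@np.array(c['tool_from_camera'])))
E
```

```text
bladetop 22394 [array([  2.4, 127.2]), array([77.2, 79.6]), np.float64(48.4)] 409.7 [-49.3  85.  202.8] [ 50.9 165.  422.1]
holder 2203 [array([  8. , 125.2]), array([85.7, 27.7]), np.float64(0.1)] 174.8 [-34.8 111.3 160.3] [ 50.9 139.1 189.9]
knob 753 [array([-132.6,   37.2]), array([23.7, 27.2]), np.float64(27.4)] 151.3 [-145.    23.8  125. ] [-120.5   50.3  157.4]
cw 2193 [array([   3.3, -111.7]), array([26.2, 41.4]), np.float64(75.9)] 165.0 [ -19.4 -129.4  140.1] [  21.2 -100.   181.6]
```

View pics/w3.png

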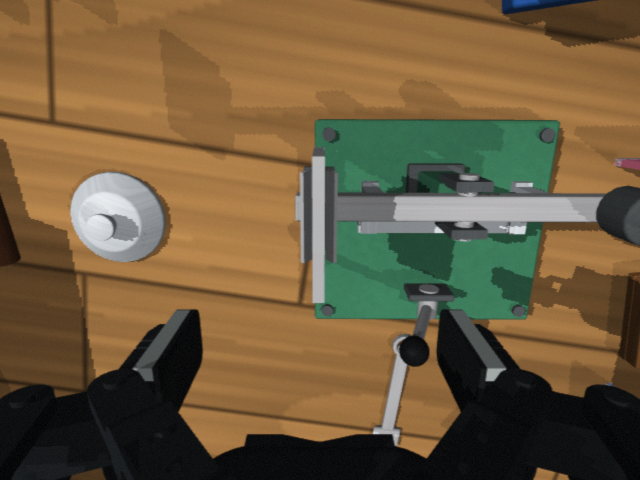

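The blade stands upright and centred in the holder (column 318, local x −49.3 to 50.9). The knob is at (413,350), about local (−133, 38). Now I ease the lever over with closed fingers.

```bash
sed -i "s/z>200)/(z>200)\&(z<240))/" chk.py; python3 - <<'E'
from chk import *
a=rv(YB+np.pi/2)
robot.goto(L2W(-135,100,330),a); robot.grab(30)
robot.move_straight(L2W(-135,82,230),a,200)
robot.move_straight(L2W(-135,82,132),a,120);robot.hold(.2)
f0=robot.observe()['force'];print(robot.observe()['time_s'],robot.observe()['tcp_pos'],f0)
n=0
for y in [68]+list(range(62,-29,-4)):
    robot.move_straight(L2W(-135,y,132),a,35);o=robot.observe();f=o['force']-f0;fy=f[:2]@RB[:,1]
    print(y,round(fy,1),f[2].round(1),end='; ')
    if y<0 and abs(fy)>9: break
print(o['time_s'])
robot.move_straight(L2W(-135,y+6,132),a,40)
robot.hold(.8)
c=snap('scene','s2');chk(cloud(c));cv2.imwrite('pics/s2c.png',cv2.resize(c['img'][150:330,270:470,::-1],(660,594)))
chk(cloud(snap('top','t2')));print(robot.observe()['time_s'])
E
```

```text
21.6417 [464.93071575  65.28821269 132.96241423] [ 0.15761805  0.05263733 -0.57792076]
68 -0.4 0.6; 62 0.3 0.6; 58 2.5 2.2; 54 1.3 1.8; 50 1.0 1.4; 46 0.6 1.5; 42 0.4 1.2; 38 0.6 1.0; 34 0.3 1.6; 30 0.6 0.7; 26 0.3 0.1; 22 0.1 1.4; 18 0.3 0.3; 14 -0.4 0.1; 10 0.2 0.5; 6 -0.4 0.2; 2 -0.1 0.8; -2 0.6 -0.1; -6 1.0 0.7; -10 -0.2 0.0; -14 8.3 -0.6; -18 22.8 5.1; 27.85
bladetop 267 [array([ -0.6, 137.1]), array([100. ,  14.2]), np.float64(0.7)] 204.6 [-50.6 129.8 200. ] [ 49.5 144.1 210.1]
holder 573 [array([ -0.4, 124.5]), array([ 20.4, 100. ]), np.float64(89.8)] 172.9 [-50.4 114.2 160.1] [ 49.6 134.9 189.9]
knob 242 [array([-135.3,  -31.4]), array([38.5, 27.8]), np.float64(89.2)] 151.3 [-149.2  -50.6  133.1] [-121.2  -12.3  169.5]
cw 592 [array([  -0.3, -123.5]), array([40.9, 41.7]), np.float64(11.6)] 189.5 [ -21.1 -144.2  140.2] [  19.5 -101.   213.7]
bladetop 363 [array([  0.3, 138.2]), array([100.6,   9.7]), np.float64(0.1)] 206.5 [-50.  133.3 200.1] [ 50.6 143.  210.4]
holder 436 [array([ -0.7, 125.4]), array([ 19.2, 100.2]), np.float64(86.1)] 169.4 [-50.3 117.4 160. ] [ 49.8 138.3 189.9]
cw 568 [array([  -1.3, -118.8]), array([41.3, 39.2]), np.float64(9.2)] 191.5 [ -22.5 -139.9  140.6] [  18.9 -100.1  215.2]
29.05
```

View pics/s2c.png

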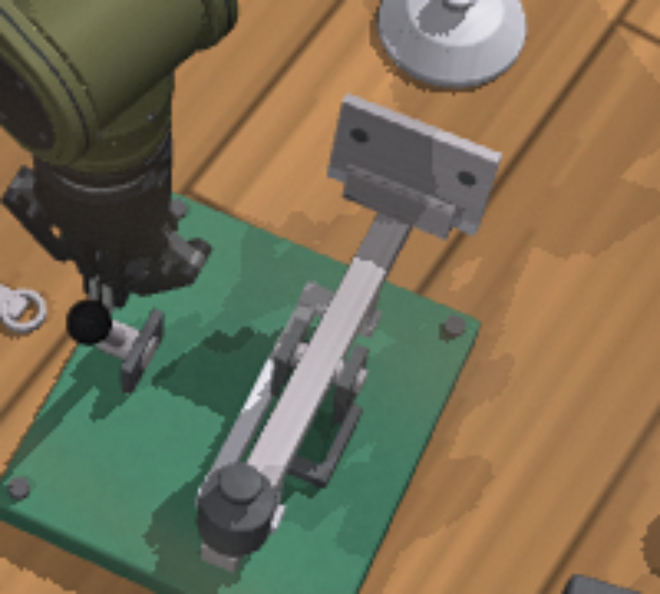

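The lever is fully over (stop felt at y −14 to −18). The beam has sunk at the blade's end: blade top at about 208 and the counterweight up. The blade is still in the holder. I now ease the lever back.

```bash
python3 - <<'E'
from chk import *
a=rv(YB+np.pi/2)
y0=np.array(RB.T@(robot.observe()['tcp_pos'][:2]-OB))[1]
robot.move_straight(L2W(-135,10,132),a,60)
robot.move_straight(L2W(-135,10,200),a,120)
robot.move_straight(L2W(-135,-84,200),a,150)
robot.move_straight(L2W(-135,-84,132),a,120);robot.hold(.2)
f0=robot.observe()['force']
for y in [-68]+list(range(-62,29,4)):
    robot.move_straight(L2W(-135,y,132),a,35);o=robot.observe();f=o['force']-f0;fy=f[:2]@RB[:,1]
    print(y,round(fy,1),f[2].round(1),end='; ')
    if (y>0 and abs(fy)>9) or abs(fy)>30: break
print(o['time_s'])
robot.move_straight(L2W(-135,y-25,132),a,50)
robot.move_straight(L2W(-135,y-25,330),a,200)
robot.goto(L2W(-180,0,360),a);robot.hold(.5)
c=snap('scene','s3');chk(cloud(c));cv2.imwrite('pics/s3c.png',cv2.resize(c['img'][130:330,270:470,::-1],(600,600)))
chk(cloud(snap('top','t3')));print(robot.observe()['time_s'])
E
```

```text
-68 -0.5 -0.7; -62 -0.7 1.1; -58 -4.3 3.0; -54 -4.0 2.4; -50 -3.8 2.6; -46 -3.8 2.3; -42 -2.5 2.6; -38 -3.5 2.6; -34 -2.5 1.3; -30 -2.0 1.1; -26 -1.8 1.5; -22 -1.8 1.4; -18 -1.7 1.4; -14 -1.2 1.1; -10 -0.6 0.2; -6 -1.9 0.4; -2 -1.2 -0.7; 2 -1.8 0.7; 6 -1.8 -1.0; 10 -1.7 -1.2; 14 -1.7 -0.9; 18 -8.7 -3.1; 22 -23.4 -5.1; 38.5083
bladetop 431 [array([ -0.4, 125.7]), array([100.2,  13.9]), np.float64(1.2)] 214.2 [-50.5 119.2 200.1] [ 49.7 133.6 223.7]
holder 522 [array([1.000e-01, 1.198e+02]), array([100. ,  19.2]), np.float64(3.2)] 174.8 [-50.2 112.  160. ] [ 49.9 132.2 190. ]
knob 162 [array([-135.6,   38.8]), array([28.2, 25.5]), np.float64(69.6)] 150.1 [-148.8   23.   125.1] [-122.4   53.5  159.1]
cw 523 [array([  -0.8, -123.6]), array([40.6, 42.2]), np.float64(9.6)] 178.9 [ -21.7 -144.7  140. ] [  19.8 -102.6  203.4]
bladetop 382 [array([-1.000e-01,  1.278e+02]), array([ 8.4, 99.8]), np.float64(89.9)] 218.5 [-50.  123.6 200.6] [ 49.8 132.  222.5]
holder 448 [array([  0. , 127.8]), array([100.3,  27.8]), np.float64(0.4)] 177.2 [-50.1 114.  160.4] [ 50.2 141.9 189.8]
knob 13 [array([-144.5,   46.5]), array([14. ,  7.1]), np.float64(28.3)] 147.7 [-149.    40.1  144.9] [-136.6   50.   155.9]
cw 256 [array([   3.7, -122.1]), array([39.4, 30.7]), np.float64(78.6)] 197.7 [ -12.4 -142.1  173.5] [  19.1 -102.1  203.6]
41.2333
```

View pics/s3c.png

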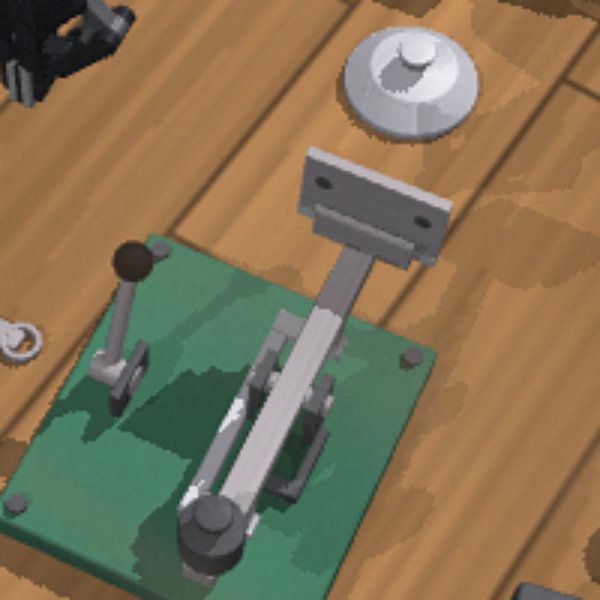

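The lever is home with the knob at local y 38.8. The blade top is back at 218.5, level and centred, the lid is untouched and the arm is clear. I hand the job in.

```bash
python3 -c "
from cell import robot
print(robot.finish_job())"
```

```text
the job is handed in; nothing more can be done
None
```

I moved the steel blade from its rack into the scale's holder and let go. I then eased the lever fully over, let the beam sink and settle, eased the lever back home, and handed the job in. The last clock reading before hand-in was 41.2 s, against the limit of 70 s; no verdict is reported.

- **Blade:** its top is at about 218 mm, which puts its underside on the slot floor. It is centred to within about 1 mm along the slot and square to it. In the top view the blade and the holder share the same centre across the slot.
- **Lever:** the knob is back at its home position (38.8 mm measured, 39 mm nominal), and I felt the stop at both ends of its travel.
- **Beam:** with the lever over, the blade's top dropped about 8–10 mm and the counterweight rose. It is level again now.
- **Lid and robot:** the lid looks untouched in the last picture, though I did not re-measure it. The arm is clear of everything.

No check failed. The cameras differed by 2–3 mm on absolute positions, which is about their calibration error, so I lined the blade up with the slot within a single wrist image.

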